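# Lean a screen in its test stand and thread the keeper bar across it

### The arm

A 7-joint arm with a two-finger parallel gripper is mounted at the origin on a cart in front of the work surface, level with it; the furniture and walls round the work are solid. World frame = base frame: x ahead of the robot, y to its left, z up, the work surface at z = 0. Lengths are in m, angles in rad, forces in N, time in s.
With the tool pointing down it reaches from about 0.4 to 0.85 m from the base axis. Payload 10.4 kg.
Tool frame: the origin (TCP) lies on the centre line of the jaws, within the pads' length; the fingertips stand 22 mm ahead of it and the grasp point (between the pads) lies 3 mm ahead of it; z points along the fingers, y is the line along which they close (so a half turn about z gives the same grasp; the last joint's range is limited). The gripper opens to 87 mm and grips with 3 to 60 N. Pads are 19 mm wide; open, the fingers measure 117 mm over their backs; the gripper's body (75 mm by 190 mm) begins 51 mm behind the grasp point.
Start: joints at [1.25, 0.332, -0.065, 1.46, 0.022, 1.35, -0.088], TCP at [0.183, -0.598, 0.245] pointing down, gripper open.
Joint ranges: [-2.6, 2.6], [-0.5, 2.12], [-1.47, 1.34], [0.16, 2.42], [-1.27, 4.41], [0.06, 2.06], [-2.6, 2.6]. Speed limits (rad/s): [2.22, 2.22, 2.79, 2.79, 3.14, 3.14, 3.14].

### API

Orientations are given as a unit quaternion [x, y, z, w].
In Python, from bench import r gives the robot as it stands.
- The arm moves only by the tool jog_arm, called after "Call:" as name(argument=value, ...) on one line, values as JSON. Schema: {"type":"object","properties":{"deltas":{"type":"object","properties":{"offsets":{"type":"array","items":{"type":"array","items":{"type":"number"},"minItems":5,"maxItems":5},"minItems":1,"maxItems":12}},"additionalProperties":false,"required":["offsets"]},"grip_force":{"type":"number"},"only":{"type":"string"},"quiet":{"type":"boolean"},"lines":{"type":"string"}},"required":["deltas"],"additionalProperties":false}. deltas is an object whose key "offsets" holds a list of rows, 1 to 12 of them, each of 5 numbers: dx, dy, dz in shares of 0.8 m (1.0 is 0.8 m), then a turn about the tool's z in normalised numbers (1 is pi rad), then the finger opening in m; each row is the pose to reach, as a shift and turn from the pose commanded when the call began, along the tool's axes at that moment; what a row does not reach only later rows make up. A row lasts 1/10 s, in which the tool goes at most 0.05 m and 0.15 rad, less where a joint would pass 70% of its speed; a pose out of reach is approached as far as the arm can. The fingers move at their own pace and stop on an object; grip_force is the grip in N (left out, the last holds). Time passes only in rows, so rows that do not move let the fingers close. The tool returns the time, the measured TCP pose, the force, the opening and the grip force at its end. only (a regular expression) keeps the lines of the reply that match it, lines (a string "A,B") keeps lines A to B, and quiet returns only ok. Shift and turn numbers lie between -1 and 1, and a call with a number outside is refused. Input that does not fit is refused with a message, and nothing moves.
- r.read_state(): the state, without advancing time (a new reading comes with each control period).
- r.camera(name): name is "side" or "top"; returns a dict with "img" (480x640x3 uint8, red, green, blue), "fx", "fy", "cx", "cy" (pixels), "k1" (the pictures are not rectified: a ray, as slopes to the right and down, at radius r is drawn at 1 + k1 r^2 times it, then the intrinsics apply), "pose" (4x4, takes a point from camera to world coordinates). Camera axes: x right, y down, z forward; pixel columns grow to the right and rows downward; lengths in m; the calibration is good to about 2 mm. A picture is of the moment at which its call begins. There is no depth.
- r.close_job(): hands the job in; it is judged then, once.
The state is a dict: "time": time; "joint_positions": joint angles; "joint_vel": joint speeds; "joint_torque": joint torques, N m; "ee_pos": TCP position; "eef_rot": TCP orientation; "ft_force": force on the tool from outside, world axes, zero at the start; "torque": the same for the moment, N m; "width": finger opening in m; "grip_force": force on a finger pad.
Only numpy, scipy, OpenCV 4.12 (cv2) and the standard library are available. Lean on these libraries where they do the work, as an engineer would, in place of code of your own. Each camera call takes 0.05 s, during which the arm holds its last target. There are 200 camera calls.

### The job

Take the bare display screen out of its rack and lean it back on the test stand, glass side out, lower edge behind the rubber lip and resting on the two back posts, setting it down rather than dropping it, and let go of it. Then thread the keeper bar in from the stand's right-hand side, nose first, through the right bushing, across in front of the screen and through the left one, until the threaded nose stands out past the left cheek. Finish still holding the bar still by its handle there, so that I can spin the locknut on; leave the other things on the bench where they are.

Things in the scene. Friction and masses are not known exactly. Their poses are not given: they have to be found in the camera images.
- stand: Fixed screen test stand on the desk, facing left front as the robot sees it. Grey base plate 92 x 134 mm, top at z 10 mm. Origin on its underside; x points to the rear (base x -40 to +52 mm), y left, z up. Aluminium cheeks 8 mm thick at y -60..-52 mm (right) and +52..+60 mm (left), x -28 to +16 mm, 68 mm high, each with a brass-flanged bushing
- seat (a point): Stand frame (10, 0, 10) mm, on the base's top, at the foot of two back posts (12 mm wide, at y +-34 mm, open between) whose front faces lean back 0.314 rad (18 deg) from here and run 64 mm up the slope. A black rubber lip (x -16 to -8 mm, y +-50 mm, top at z 17.5 mm) is the seat's front: the screen's lower edge goes in the 18 mm between lip and posts
- bushing_right (a point): centre of the right bushing at the right cheek's outer face (stand frame -6, -60, 48 mm). Both bores are 14.8 mm wide and share one axis along the stand's y. The brass flange stands 2 mm proud. The bar enters here, moving along the stand's +y
- bushing_left (a point): centre of the left bushing at the left cheek's outer face (stand frame -6, +60, 48 mm); the bar's nose comes out here
- screen: Bare display screen: rigid slab 8 x 90 x 88 mm, 0.14 kg; black glass on its -x face, aluminium with a small green board on its +x face. Origin: centre of the lower edge; z up along the slab (top edge at +88 mm), y along the width. It starts upright in the rack's slot, glass to the left front; pinch it across its thickness at the middle of the top edge (20 to 60 N)
- rack: Blue plastic storage rack, fixed on the desk, 48 x 116 mm, origin under its centre, axes like the screen's. Its floor is 8 mm thick, so the screen's top edge is 96 mm above the desk. End combs (|y| over 40 mm), 50 mm high, guide its side edges in a slot 10.5 mm wide; lift the screen straight up 50 mm to clear them
- bar: Keeper bar, 80 g, lying level on the bare desk. Origin: underside of the handle's middle; x runs from the handle to the nose, z up, axis at z 6 mm. Orange handle 50 x 22 x 12 mm (x +-25 mm, 22 mm wide, 12 mm high); steel shank 12 mm in diameter from x +25 to +180 mm, the last 12 mm a bullet nose tapering to 5 mm, the 14 mm before it threaded
- bar_grip (a point): middle of the bar's handle, on the axis
- bar_shoulder (a point): on the bar's axis where the shank leaves the handle, 25 mm from the handle's middle
- bar_tip (a point): end of the bar's nose, on the axis, 180 mm from the handle's middle
- laptop: open laptop, fixed furniture on the right of the desk, origin under its middle; its lid leans towards the robot and rises to 240 mm: pass over it or keep clear. (Lamps hang 0.5 m over the desk left of the cyan mat; stay clear of them too)
- magnet_dish: steel screw dish, 83 mm across, 20 mm high, on the cyan mat, origin under its centre; leave alone
- suction_cup: black suction lifter with a white ring, 42 mm across, 46 mm high, origin under its centre; leave alone
- driver_blue: blue precision screwdriver lying on the desk, 144 mm long, origin under its middle; leave alone
- locknut: knurled brass locknut, 26 mm across, 8 mm high, lying on the desk, origin under its centre; leave alone

How it is judged:
On the way, in this order (a step that is already met when the one before it is completed fails the run):
1. the screen leans in the stand, glass out, and has been let go (x of screen in the frame of stand between -0.008 and 0.012 m and y of screen in the frame of stand between -0.012 and 0.012 m and z of screen in the frame of stand between 0.007 and 0.0145 m and angle between screen's own z axis and vertical between 0.22 and 0.56 rad and angle between screen's own x axis and vertical above 1.75 rad and angle between the y axis of screen and the y axis of stand, either way round below 0.14 rad and linear speed of screen below 0.03 m/s and contact force between the fingers and screen below 0.1 N), for 0.2 s.
2. the bar's nose has passed through the right bushing (y of bar_tip in the frame of stand between -0.045 and 0.05 m and x of bar_tip in the frame of stand between -0.011 and -0.001 m and z of bar_tip in the frame of stand between 0.043 and 0.053 m and angle between the x axis of bar and the y axis of stand, either way round below 0.09 rad), for 0.05 s.
At the end, for the whole second after the job is handed in: The bar, gripped by its handle (over 3 N), is still, through both bushings from the right, nose 10 mm or more past the left cheek, within 5 mm and 5 deg of their axis. The released screen rests leaning 13 to 32 deg in the seat, glass out, within 12 mm and 8 deg of square (all of step 1 and y of bar_tip in the frame of stand above 0.07 m and y of bar_shoulder in the frame of stand below -0.058 m and x of bar_tip in the frame of stand between -0.011 and -0.001 m and z of bar_tip in the frame of stand between 0.043 and 0.053 m and angle between the x axis of bar and the y axis of stand, either way round below 0.09 rad and x of bar_shoulder in the frame of stand between -0.012 and 0 m and z of bar_shoulder in the frame of stand between 0.042 and 0.054 m and contact force between the fingers and bar above 3 N and distance between the grasp point and bar_grip below 0.05 m and linear speed of bar below 0.02 m/s); the arm keeps its last pose, push and grip.
It fails at once if the screen was dropped (over 0.6 m/s while not held) (linear speed of screen above 0.6 m/s and contact force between the fingers and screen below 0.05 N).
It fails at once if the screw dish was moved more than 25 mm (distance of magnet_dish from where it was at the start of the episode above 0.025 m).
It fails at once if the suction lifter was moved more than 25 mm (distance of suction_cup from where it was at the start of the episode above 0.025 m).
It fails at once if the blue screwdriver was moved more than 25 mm (distance of driver_blue from where it was at the start of the episode above 0.025 m).
It fails at once if the brass locknut was moved more than 25 mm (distance of locknut from where it was at the start of the episode above 0.025 m).
It also fails if it takes over 59 s, if anything falls off the work surface, if the arm or the gripper's body presses on something with over 40 N, if the wrist force passes 120 N, or if a joint passes its speed limit or range.

## Working session

There is one attempt and no reset: what is moved stays moved. The work goes in short steps, Python scripts to look and compute and a tool call to move; the robot and the scene stay as the last step left them, time stands still between calls to the robot, and variables do not carry over. Pictures are saved under pics/ and viewed, at most 10 in all, crops included, and the job is handed in when it is done.

```bash
ls; mkdir -p pics; python3 - <<'E'
from bench import r
import cv2,numpy as np
for n in("side","top"):
    c=r.camera(n);cv2.imwrite(f"pics/{n}0.png",c["img"][:,:,::-1])
    print(n,c["fx"],c["fy"],c["cx"],c["cy"],c["k1"]);print(np.round(c["pose"],4))
s=r.read_state();print(s)
E
```

```text
bench.py
pics
side 566.4806607786875 566.4806607786875 319.8211818138674 247.04434841318388 -0.10769424445673481
[[ 0.9079  0.3697 -0.1975  0.7977]
 [ 0.419  -0.8087  0.4127 -0.6454]
 [-0.0071 -0.4575 -0.8892  1.4338]
 [ 0.      0.      0.      1.    ]]
top 494.64392537051646 494.64392537051646 329.5940080086391 246.0381133332007 -0.0029888598653940845
[[-0.0229 -0.9885  0.1498  0.3364]
 [-0.9997  0.0244  0.0084 -0.0109]
 [-0.0119 -0.1495 -0.9887  1.1955]
 [ 0.      0.      0.      1.    ]]
{'time': 0.1, 'joint_positions': array([ 1.25043016,  0.33280043, -0.06471999,  1.46084033,  0.0216244 ,
        1.349866  , -0.08848278]), 'joint_vel': array([-1.65761611e-03, -7.38934131e-04, -9.17723779e-04, -2.26238945e-03,
       -9.52773795e-05, -7.00105101e-04, -8.15806701e-06]), 'joint_torque': array([ 3.86816509e-04, -6.24546289e+01,  2.41865386e-02, -3.90716422e+01,
       -6.12772023e-02,  3.66655912e-02,  2.62249239e-05]), 'ee_pos': array([ 0.18328072, -0.59720819,  0.24384679]), 'eef_rot': array([ 9.88932713e-01,  1.48363471e-01, -1.24974106e-04, -5.95869550e-04]), 'ft_force': array([ 0.0783826 ,  0.10635775, -0.39671046]), 'torque': array([ 0.01577969, -0.05282015, -0.00632422]), 'grip_force': 0.0, 'width': 0.08693789969824636}
```

View pics/side0.png

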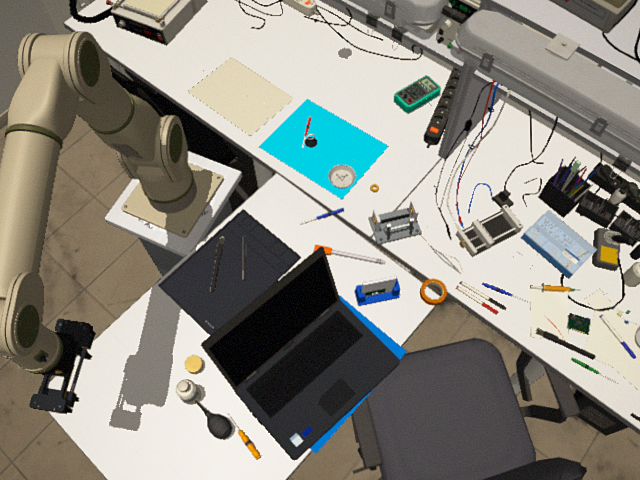

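View pics/top0.png

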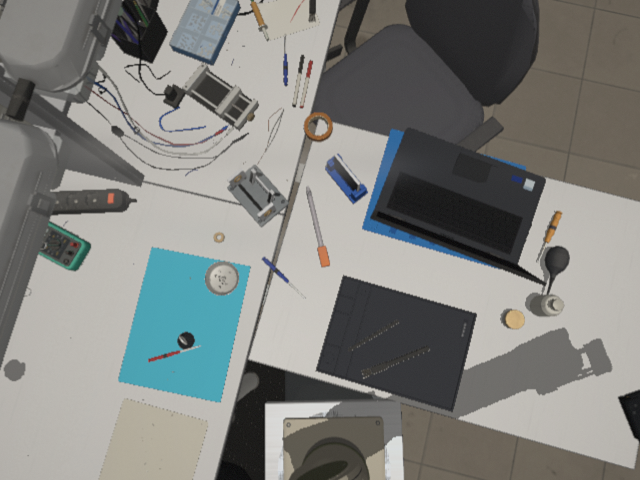

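The side view shows the stand at about (397,222), the rack with the screen at (378,290), and the bar from (322,250) to (385,262). In the top view they are at (258,195), (345,178) and (323,257)→(308,188). I'll enlarge both.

```bash
python3 - <<'E'
import cv2
for n,(x,y,w,h) in dict(side=(305,195,130,115),top=(215,145,165,125)).items():
    im=cv2.imread(f"pics/{n}0.png")[y:y+h,x:x+w]
    k=4.8 if n=="top" else 5.2
    k=4 if n=="top" else 5
    im=cv2.resize(im,None,fx=k,fy=k,interpolation=cv2.INTER_CUBIC)
    for i in range(0,w,10):
        cv2.line(im,(i*k,0),(i*k,6 if i%50 else 14),(0,0,255),1);cv2.putText(im,str(x+i),(i*k,22),0,.35,(0,0,255),1)
    for i in range(0,h,10):
        cv2.line(im,(0,i*k),(6,i*k),(0,0,255),1);cv2.putText(im,str(y+i),(8,i*k+4),0,.35,(0,0,255),1)
    cv2.imwrite(f"pics/{n}0c.png",im)
E
```

```text
(no output)
```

View pics/side0c.png

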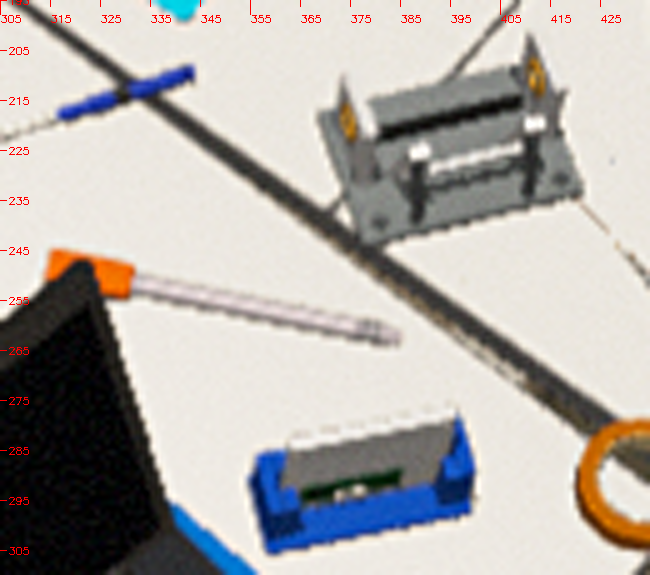

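View pics/top0c.png

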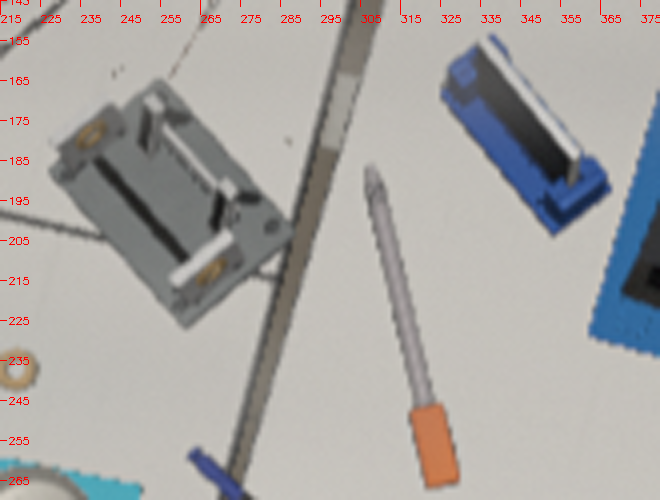

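```bash
cat > h.py <<'E'
import numpy as np, cv2
from scipy.optimize import least_squares
from scipy.spatial.transform import Rotation as R
C={"side":(566.4807,319.8212,247.0443,-0.107694,None),"top":(494.6439,329.594,246.038,-0.002989,None)}
from bench import r
CAM={}
def cams():
    if not CAM:
        for n in C: CAM[n]=r.camera(n)
    return CAM
def proj(n,P):
    c=cams()[n];T=np.linalg.inv(c["pose"]);p=np.atleast_2d(P)@T[:3,:3].T+T[:3,3]
    s=p[:,:2]/p[:,2:];k=1+c["k1"]*(s**2).sum(1,keepdims=True)
    return s*k*c["fx"]+[c["cx"],c["cy"]]
def tri(**o):
    f=lambda P:np.concatenate([proj(n,P)[0]-np.array(v) for n,v in o.items()])
    q=least_squares(f,[.5,0,.05]);return q.x,q.fun
def fit(obs,p0,free):   # obs: (cam,px,modelpoint); params x,y,yaw,z
    def f(p):
        q=np.array(p0,float);q[:free]=p
        Rz=R.from_euler("z",q[2]).as_matrix()
        return np.concatenate([proj(n,Rz@np.array(m)+[q[0],q[1],q[3]])[0]-v for n,v,m in obs])
    s=least_squares(f,p0[:free]);return s.x,s.fun.reshape(-1,2)
t=lambda x,y:np.array([215+x/4,145+y/4]); s=lambda x,y:np.array([305+x/5,195+y/5])
E
cat > m.py <<'E'
from h import *
np.set_printoptions(precision=4,suppress=True)
# offset .5px for crop resize is within noise
st=[("top",t(50,172),(-.04,.067,.01)),("top",t(160,80),(.052,.067,.01)),("top",t(293,230),(.052,-.067,.01)),("top",t(187,327),(-.04,-.067,.01)),
("side",s(320,112),(-.04,-.067,.01)) if 0 else ("side",s(367,243),(.052,-.067,.01)),("side",s(583,193),(.052,.067,.01)),("side",s(320,112),(-.04,-.067,.01)),
("top",t(91,133),(-.006,.05,.048)),("top",t(210,270),(-.006,-.062,.048)),]
for fr in(3,4):
    x,e=fit(st,[.45,.15,-.7,0],fr);print("stand",x);print(e.ravel())
for fr in (3,4):
    o=[("top",t(485,40),(0,.045,.096)),("top",t(575,157),(0,-.045,.096)),("side",s(289,441),(0,-.045,.096)),("side",s(457,408),(0,.045,.096))]
    x,e=fit(o,[.45,0,-.7,0],fr);print("screen",x,e.ravel())
A=tri(top=t(485,40),side=s(457,408));B=tri(top=t(575,157),side=s(289,441));print(A,B,np.linalg.norm(A[0]-B[0]))
b=[("top",t(371,166),(.18,0,.006)),("top",t(425,408),(.025,0,.006)),("top",t(408,412),(.025,.011,.012)),("top",t(443,403),(.025,-.011,.012)),("top",t(460,482),(-.025,-.011,.012)),("top",t(426,488),(-.025,.011,.012)),
("side",s(400,338),(.18,0,.006)),("side",s(133,286),(.025,0,.006))]
for fr in(3,4):
    x,e=fit(b,[.35,0,0,0],fr);print("bar",x);print(e.ravel())
print("lid",tri(top=[365,225],side=[321,250]))
E
python3 m.py
```

```text
stand [ 0.6444  0.1774 -0.8713]
[-1.1102 -0.947  -0.2243 -1.7364  1.5529  0.0146 -0.4747  0.1415 -0.4815
 -0.1758  0.6419 -1.2335 -0.8657 -0.9872  0.5748  0.5884  0.9625  0.503 ]
stand [ 0.6458  0.1794 -0.8744 -0.0082]
[-1.1373 -0.6755 -0.3696 -1.2242  1.04    0.3751 -0.8712  0.2527 -0.0922
  0.7339  0.8605 -0.1588 -0.345   0.0065  0.4744  0.9713  0.5374  0.7434]
screen [ 0.6804 -0.0468 -0.9496] [-0.5822 -0.6551  0.5804  0.202  -0.3536 -0.3416 -0.0719  0.1259]
screen [ 0.6807 -0.0465 -0.9495 -0.0017] [-0.7012 -0.4979  0.4247  0.3137 -0.2719 -0.1255 -0.0283  0.3464]
(array([ 0.7162, -0.0212,  0.0962]), array([-0.2891, -0.3343, -0.4659,  0.1741])) (array([ 0.645 , -0.072 ,  0.0931]), array([ 0.075 ,  0.0896,  0.1252, -0.0397])) 0.08748874303591869
bar [0.4907 0.014  0.1973]
[ 0.2143 -0.0256  0.2208 -0.2012 -0.0366 -0.5782  0.0868 -0.3078  0.3537
 -0.0148 -0.0733  0.4849  0.1627 -0.1596 -0.4364 -1.0994]
bar [ 0.4912  0.0144  0.2018 -0.005 ]
[-0.1132  0.3776  0.1046 -0.104  -0.1301 -0.4638 -0.0528 -0.2236  0.2834
 -0.0353 -0.097   0.495   0.2631  0.3519 -0.2265 -0.3477]
lid (array([ 0.5294, -0.0765,  0.1958]), array([ 0.1465,  0.1803,  0.2679, -0.0709]))
```

The crops give the screen and bar to within about 1 px, with heights matching the text. The stand fits less well, at 1–1.5 px. I'll check it enlarged with the fitted model overlaid.

```bash
cat > ov.py <<'E'
from h import *
def ov(n,img,box,k,pose,segs,col=(0,255,255)):
    x0,y0,w,h=box
    im=cv2.resize(img[y0:y0+h,x0:x0+w],None,fx=k,fy=k,interpolation=cv2.INTER_CUBIC)
    Rz=R.from_euler("z",pose[2]).as_matrix()
    for sg in segs:
        q=(proj(n,np.array(sg)@Rz.T+[pose[0],pose[1],0])-[x0,y0]+.5)*k
        cv2.polylines(im,[np.round(q).astype(int)],False,col,1)
    for i in range(0,w,10): cv2.putText(im,str(x0+i),(i*k,10),0,.35,(0,0,255),1);cv2.line(im,(i*k,0),(i*k,5),(0,0,255))
    for i in range(0,h,10): cv2.putText(im,str(y0+i),(0,i*k+4),0,.35,(0,0,255),1)
    return im
th=np.linspace(0,2*np.pi,24)
circ=lambda y,rad:np.c_[-.006+rad*np.cos(th),0*th+y,.048+rad*np.sin(th)]
STAND=[[(-.04,-.067,.01),(.052,-.067,.01),(.052,.067,.01),(-.04,.067,.01),(-.04,-.067,.01)],
 [(-.028,-.06,.068),(.016,-.06,.068),(.016,-.052,.068),(-.028,-.052,.068),(-.028,-.06,.068)],
 [(-.028,.06,.068),(.016,.06,.068),(.016,.052,.068),(-.028,.052,.068),(-.028,.06,.068)],
 [(-.016,-.05,.0175),(-.008,-.05,.0175),(-.008,.05,.0175),(-.016,.05,.0175),(-.016,-.05,.0175)],circ(-.062,.0074),circ(.05,.0074)]
E
python3 - <<'E'
from ov import *
p=[.6444,.1774,-.8713]
a=ov("top",cv2.imread("pics/top0.png"),(225,160,75,72),8,p,STAND)
b=ov("side",cv2.imread("pics/side0.png"),(364,198,62,50),8,p,STAND)
im=np.zeros((576,1096,3),np.uint8);im[:a.shape[0],:600]=a;im[:b.shape[0],600:]=b
cv2.imwrite("pics/st1.png",cv2.resize(im,None,fx=.729,fy=.729,interpolation=cv2.INTER_AREA))
E
```

```text
(no output)
```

View pics/st1.png

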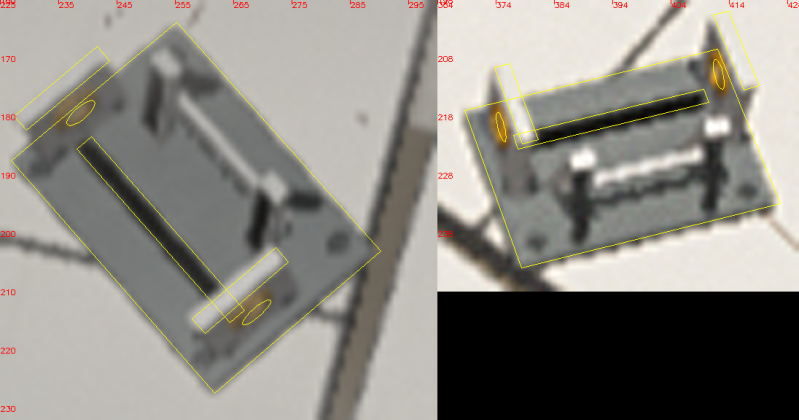

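```bash
python3 - <<'E'
from h import *
np.set_printoptions(precision=4,suppress=True)
d=5.832
a=lambda x,y:[225+x/d-.5,160+y/d-.5]
b=lambda x,y:[364+(x-437.4)/d-.5,198+y/d-.5]
L=tri(top=a(76,112),side=b(717,72));Q=tri(top=a(258,306),side=b(500,127))
print(L,Q,np.linalg.norm(L[0]-Q[0]));v=L[0]-Q[0];print("yaw",np.arctan2(-v[0],v[1]))
st=[("top",a(15,163),(-.04,.067,.01)),("top",a(178,26),(.052,.067,.01)),("top",a(376,250),(.052,-.067,.01)),("top",a(210,389),(-.04,-.067,.01)),
("side",b(521,266),(.052,-.067,.01)),("side",b(777,203),(.052,.067,.01)),("side",b(466,109),(-.04,-.067,.01)),
("top",a(76,112),(-.006,.05,.048)),("top",a(258,306),(-.006,-.062,.048)),("side",b(717,72),(-.006,.05,.048)),("side",b(500,127),(-.006,-.062,.048))]
for fr in(3,4):
    x,e=fit(st,[.64,.17,-.87,0],fr);print("stand",x);print(e.ravel())
E
```

```text
(array([0.6785, 0.2155, 0.0484]), array([ 0.2056,  0.2282,  0.3379, -0.1529])) (array([0.5941, 0.1404, 0.0519]), array([ 0.2097,  0.2424,  0.3588, -0.1353])) 0.11301387664075448
yaw -0.8433027714241272
stand [ 0.6444  0.1778 -0.8715]
[-0.8543 -0.4091 -0.4118 -0.7017  0.6539  0.1473  0.5839  0.6845  0.1455
  0.1914  0.5704 -0.053  -0.2023  0.1051  0.6165  0.1239 -0.4624  1.0296
  0.3238  0.2132  0.2084 -0.1658]
stand [ 0.6444  0.1778 -0.8714  0.0002]
[-0.8499 -0.42   -0.4042 -0.7184  0.6705  0.1348  0.5974  0.678   0.137
  0.1716  0.5665 -0.0767 -0.2139  0.0828  0.6229  0.1102 -0.4481  1.0198
  0.3174  0.1871  0.198  -0.1886]
```

Units first: shifts go in shares of 0.8 m and turns go in shares of pi rad. So -0.09 m / 0.8 = -0.1125, -0.05 m / 0.8 = -0.0625.

```bash
cat > go.py <<'E'
import sys
from bench import r
import numpy as np
from scipy.spatial.transform import Rotation as R
# go.py x y z toolx_angle -> deltas in tool axes
x,y,z,a=map(float,sys.argv[1:5]); s=r.read_state(); M=R.from_quat(s["eef_rot"]).as_matrix()
d=M.T@(np.array([x,y,z])-s["ee_pos"]); cur=np.arctan2(M[1,0],M[0,0])
print("t",s["time"],"d",np.round(d,4),"turn",round(-(a-cur),4),"tilt",np.round(M[:,2],4),"yaw",round(cur,4),"F",np.round(s["ft_force"],1))
E
```

Call:
jog_arm(deltas={"offsets": [[0,0,-0.0625,0,0.087],[0,0,-0.1125,0,0.087],[0,0,-0.1125,0,0.087]]})

```text
time: 0.7
ee_pos: [0.184, -0.5991, 0.3412]
eef_rot: [0.989, 0.148, 0.001, 0.005]
ft_force: [0.6, 1.0, 0.4]
width: 0.0869
grip_force: 0.0
```

```bash
python3 go.py .6805 -.0467 .335 .6212
```

```text
t 0.7 d [ 0.6367 -0.3825  0.003 ] turn -0.3235 tilt [ 0.0034 -0.0089 -1.    ] yaw 0.2977 F [0.6 1.  0.4]
```

Scaled: 0.516 m / 0.8 = 0.645, 0.473 m / 0.8 = 0.5913, -0.3235 rad / 3.1416 = -0.103.

Call:
jog_arm(deltas={"offsets": [[0.0538,-0.0325,0,-0.0095,0.06],[0.1075,-0.065,0,-0.0191,0.05],[0.1613,-0.0963,0,-0.0286,0.04],[0.215,-0.1288,0,-0.0382,0.04],[0.2688,-0.1613,0,-0.0477,0.04],[0.3225,-0.1938,0,-0.0573,0.04],[0.3763,-0.2263,0,-0.0668,0.04],[0.43,-0.2588,0,-0.0764,0.04],[0.4838,-0.29,0,-0.0859,0.04],[0.5375,-0.3225,0,-0.0955,0.04],[0.5913,-0.355,0,-0.103,0.04],[0.645,-0.3875,0,-0.103,0.04]]})

```text
time: 1.9
ee_pos: [0.5854, -0.1497, 0.3345]
eef_rot: [0.952, 0.306, 0.0, 0.0]
ft_force: [0.9, -1.0, 0.3]
width: 0.0398
grip_force: 0.0
```

```bash
python3 go.py .6805 -.0467 .335 .6212
```

```text
t 1.9 d [ 0.1373 -0.0283 -0.0005] turn 0.0004 tilt [ 3.e-04 -3.e-04 -1.e+00] yaw 0.6216 F [ 0.9 -1.   0.3]
```

Scaled: 0.17 m / 0.8 = 0.2125, 0.16 m / 0.8 = 0.2.

Call:
jog_arm(deltas={"offsets": [[0.0563,-0.0125,0,0,0.04],[0.1125,-0.025,0,0,0.04],[0.1713,-0.0354,0.0375,0,0.04],[0.1713,-0.0354,0.1,0,0.04],[0.1713,-0.0354,0.1625,0,0.04],[0.1713,-0.0354,0.2,0,0.04],[0.1713,-0.0354,0.2125,0,0.04],[0.1713,-0.0354,0.2125,0,0.04],[0.1713,-0.0354,0.2125,0,0.04]]})

```text
time: 2.8
ee_pos: [0.6804, -0.0485, 0.1669]
eef_rot: [0.952, 0.306, 0.001, 0.0]
ft_force: [-0.2, -0.5, 0.9]
width: 0.0396
grip_force: 0.0
```

```bash
python3 go.py .6805 -.0467 .103 .6212
python3 - <<'E'
from ov import *
S=[[(-.004,-.045,.096),(.004,-.045,.096),(.004,.045,.096),(-.004,.045,.096),(-.004,-.045,.096)]]
p=[.6805,-.0467,-.9496]
c=cams()
a=ov("top",np.ascontiguousarray(c["top"]["img"][:,:,::-1]),(310,130,75,75),7,p,S)
b=ov("side",np.ascontiguousarray(c["side"]["img"][:,:,::-1]),(345,240,65,75),7,p,S)
im=np.hstack([a,b]);cv2.imwrite("pics/g1.png",cv2.resize(im,(800,int(im.shape[0]*800/im.shape[1]))))
E
```

```text
t 2.8 d [ 0.001  -0.0015  0.0639] turn -0.0002 tilt [ 3.e-03 -1.e-04 -1.e+00] yaw 0.621 F [-0.2 -0.5  0.9]
```

View pics/g1.png

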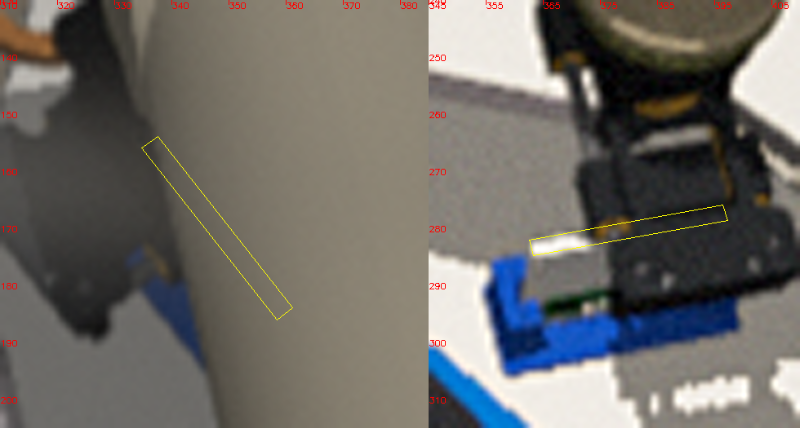

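The overlay on the left end of the white top edge, at about (365,282) in the side view, matches. The grasp is centred, so I descend and close.

Scaled: 0.065 m / 0.8 = 0.0813, 0.055 m / 0.8 = 0.0688.

Call:
jog_arm(deltas={"offsets": [[0.0013,-0.0019,0.0375,0,0.04],[0.0013,-0.0019,0.0688,0,0.04],[0.0013,-0.0019,0.0813,0,0.04],[0.0013,-0.0019,0.0813,0,0.04],[0.0013,-0.0019,0.0813,0,0.0],[0.0013,-0.0019,0.0813,0,0.0],[0.0013,-0.0019,0.0813,0,0.0],[0.0013,-0.0019,0.0813,0,0.0],[0.0013,-0.0019,0.0813,0,0.0]]}, grip_force=30)

```text
time: 3.8
ee_pos: [0.6794, -0.0467, 0.0999]
eef_rot: [0.952, 0.306, 0.0, 0.0]
ft_force: [1.1, -1.7, 1.7]
width: 0.008
grip_force: 12.0
```

```bash
python3 go.py .6805 -.0467 .103 .6212
```

```text
t 3.8 d [ 0.0009  0.0006 -0.0031] turn 0.0001 tilt [ 5.e-04 -2.e-04 -1.e+00] yaw 0.6213 F [ 1.1 -1.7  1.7]
```

Scaled: -0.13 m / 0.8 = -0.1625, -0.12 m / 0.8 = -0.15.

Call:
jog_arm(deltas={"offsets": [[0,0,-0.025,0,0],[0,0,-0.0625,0,0],[0,0,-0.1125,0,0],[0,0,-0.15,0,0],[0,0,-0.1625,0,0],[0,0,-0.1625,0,0]]}, grip_force=30)

```text
time: 4.4
ee_pos: [0.6798, -0.0466, 0.2307]
eef_rot: [0.952, 0.306, 0.001, 0.0]
ft_force: [-0.1, -0.2, -1.5]
width: 0.0078
grip_force: 30.0
```

```bash
python3 go.py .6457 .1763 .23 .70
```

```text
t 4.4 d [ 0.102  -0.2011  0.0005] turn -0.0787 tilt [ 2.2e-03 -3.0e-04 -1.0e+00] yaw 0.6213 F [-0.1 -0.2 -1.5]
```

Scaled: -0.201 m / 0.8 = -0.2513, -0.19 m / 0.8 = -0.2375, -0.079 rad / 3.1416 = -0.0251.

Call:
jog_arm(deltas={"offsets": [[0.0188,-0.0375,0,-0.0032,0],[0.0425,-0.0838,0,-0.0095,0],[0.0638,-0.125,0,-0.0159,0],[0.085,-0.1675,0,-0.0223,0],[0.1063,-0.21,0,-0.0251,0],[0.1213,-0.2375,0,-0.0251,0],[0.1275,-0.2513,0,-0.0251,0],[0.1275,-0.2513,0,-0.0251,0],[0.1275,-0.2513,0,-0.0251,0]]})

```text
time: 5.3
ee_pos: [0.6455, 0.1742, 0.2285]
eef_rot: [0.94, 0.342, -0.001, 0.001]
ft_force: [1.0, -0.5, -1.4]
width: 0.0078
grip_force: 30.0
```

```bash
python3 go.py .6457 .1763 .12 .70
```

```text
t 5.3 d [ 0.0017 -0.0016  0.1085] turn -0.0013 tilt [-0.001  -0.0015 -1.    ] yaw 0.6987 F [ 1.  -0.5 -1.4]
```

```bash
python3 - <<'E'
from ov import *
s=r.read_state();x,y,z=s["ee_pos"];M=R.from_quat(s["eef_rot"]).as_matrix();yw=np.arctan2(M[1,0],M[0,0])-np.pi/2
b0=z-.0919
S=[[(sx,-.045,b0),(sx,.045,b0),(sx,.045,b0+.088),(sx,-.045,b0+.088),(sx,-.045,b0)] for sx in(-.004,.004)]
c=cams();ims=[]
for n,box in(("top",(210,130,90,105)),("side",(355,155,85,95))):
    im=ov(n,np.ascontiguousarray(c[n]["img"][:,:,::-1]),box,7,[x,y,yw],S)
    im2=ov(n,np.ascontiguousarray(c[n]["img"][:,:,::-1]),box,7,[.6444,.1778,-.871],STAND,(0,0,255))
    m=(im2!=ov(n,np.ascontiguousarray(c[n]["img"][:,:,::-1]),box,7,[0,0,0],[],(0,0,255))).any(2);im[m]=im2[m]
    ims.append(cv2.copyMakeBorder(im,0,735-im.shape[0],0,0,cv2.BORDER_CONSTANT))
im=np.hstack(ims);k=min(800/im.shape[1],600/im.shape[0]);cv2.imwrite("pics/p1.png",cv2.resize(im,None,fx=k,fy=k,interpolation=cv2.INTER_AREA))
E
```

```text
(no output)
```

View pics/p1.png

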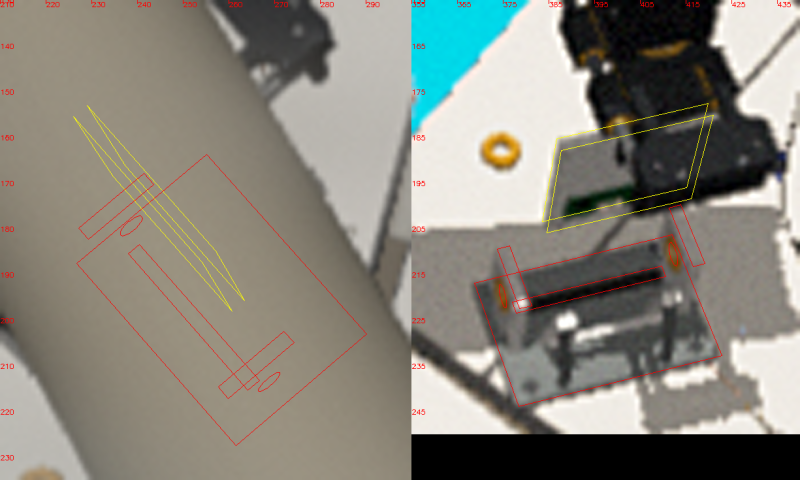

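The side view shows the held screen where predicted, with its left edge at (385,185)–(384,205), and the stand model on the stand. Lowering.

Scaled: 0.11 m / 0.8 = 0.1375, 0.1 m / 0.8 = 0.125, -0.001 rad / 3.1416 = -0.0003.

```bash
python3 go.py .6457 .1763 .12 .70
```

```text
t 5.4 d [ 0.0017 -0.0022  0.109 ] turn -0.0027 tilt [-2.0e-04 -1.3e-03 -1.0e+00] yaw 0.6973 F [ 0.2 -0.2 -0.7]
```

Call:
jog_arm(deltas={"offsets": [[0.0013,-0.0013,0.05,-0.0003,0],[0.0013,-0.0013,0.1,-0.0003,0],[0.0013,-0.0013,0.125,-0.0003,0],[0.0013,-0.0013,0.1375,-0.0003,0],[0.0013,-0.0013,0.1375,-0.0003,0],[0.0013,-0.0013,0.1375,-0.0003,0]]})

```text
time: 6.0
ee_pos: [0.6462, 0.1772, 0.121]
eef_rot: [0.939, 0.343, 0.001, 0.0]
ft_force: [0.2, 0.3, -0.9]
width: 0.0076
grip_force: 30.0
```

```bash
python3 go.py .6457 .1763 .102 .70
```

```text
t 6.0 d [-0.001   0.0004  0.019 ] turn 0.0004 tilt [ 1.9e-03  4.0e-04 -1.0e+00] yaw 0.7004 F [ 0.2  0.3 -0.9]
```

Scaled: 0.021 m / 0.8 = 0.0263, 0.019 m / 0.8 = 0.0238.

Call:
jog_arm(deltas={"offsets": [[-0.0013,0,0.0075,0,0],[-0.0013,0,0.015,0,0],[-0.0013,0,0.0188,0,0],[-0.0013,0,0.0213,0,0],[-0.0013,0,0.0238,0,0],[-0.0013,0,0.0263,0,0],[-0.0013,0,0.0263,0,0]]})

```text
time: 6.7
ee_pos: [0.6451, 0.1766, 0.1018]
eef_rot: [0.939, 0.343, 0.001, 0.001]
ft_force: [-9.9, -5.1, 23.0]
width: 0.0079
grip_force: 30.0
```

```bash
python3 go.py .6457 .1763 .102 .70
```

```text
t 6.7 d [ 0.0003  0.0006 -0.0002] turn 0.0007 tilt [ 0.0017 -0.0011 -1.    ] yaw 0.7007 F [-9.9 -5.1 23. ]
```

Scaled: -0.002 m / 0.8 = -0.0025.

Call:
jog_arm(deltas={"offsets": [[0,0,-0.0025,0,0],[0,0,-0.0025,0,0.008],[0,0,-0.0025,0,0.012],[0,0,-0.0025,0,0.016],[0,0,-0.0025,0,0.018],[0,0,-0.0025,0,0.018]]}, grip_force=10)

```text
time: 7.3
ee_pos: [0.6445, 0.177, 0.1003]
eef_rot: [0.939, 0.344, -0.0, -0.0]
ft_force: [-0.5, 0.1, 0.4]
width: 0.0173
grip_force: 0.0
```

```bash
python3 go.py .6457 .1763 .102 .70
```

```text
t 7.3 d [ 0.0005  0.0013 -0.0017] turn 0.0014 tilt [-3.e-04 -0.e+00 -1.e+00] yaw 0.7014 F [-0.5  0.1  0.4]
```

Scaled: 0.035 m / 0.8 = 0.0438, 0.034 m / 0.8 = 0.0425.

Call:
jog_arm(deltas={"offsets": [[0,0.005,0,0,0.018],[0,0.01,0,0,0.018],[0,0.015,0,0,0.019],[0,0.02,0,0,0.02],[0,0.025,0,0,0.021],[0,0.03,0,0,0.022],[0,0.0338,0,0,0.022],[0,0.0375,0,0,0.022],[0,0.04,0,0,0.022],[0,0.0425,0,0,0.022],[0,0.0438,0,0,0.022],[0,0.0438,0,0,0.022]]}, grip_force=10)

```text
time: 8.5
ee_pos: [0.667, 0.1505, 0.1005]
eef_rot: [0.939, 0.344, -0.0, -0.0]
ft_force: [0.3, 1.3, -0.3]
width: 0.022
grip_force: 0.4
```

```bash
python3 go.py .6457 .1763 .102 .70
```

```text
t 8.5 d [ 0.0004 -0.0334 -0.0015] turn 0.0016 tilt [-3.e-04  3.e-04 -1.e+00] yaw 0.7016 F [ 0.3  1.3 -0.3]
```

```bash
python3 - <<'E'
from bench import r
import cv2,numpy as np
a=r.camera("side")["img"][190:255,355:435,::-1];b=r.camera("top")["img"][150:240,210:300,::-1]
cv2.imwrite("pics/p2.png",np.hstack([cv2.resize(a,(480,390),interpolation=2),cv2.resize(b,(320,390)[:1]+(390,),interpolation=2)]))
E
```

```text
(no output)
```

View pics/p2.png

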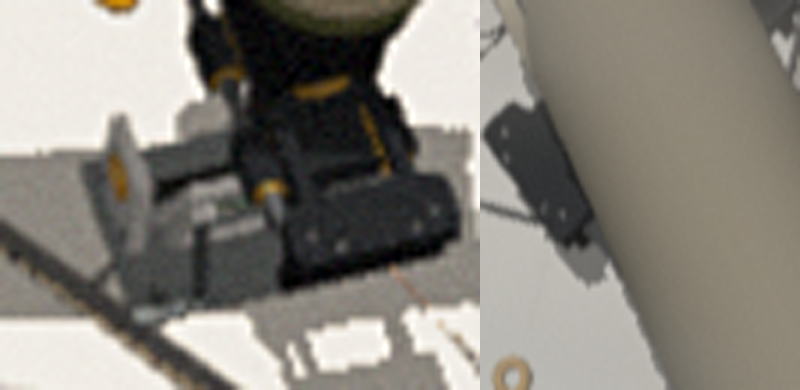

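The screen's board edge shows behind the left post at about (215,200), so it seems to be leaning on the posts. I'll press lightly to confirm, back off and lift clear.

Scaled: 0.003 m / 0.8 = 0.0038, 0.002 m / 0.8 = 0.0025.

Call:
jog_arm(deltas={"offsets": [[0,0.0025,0,0,0.022],[0,0.0038,0,0,0.022],[0,0.0038,0,0,0.022]]}, grip_force=10)

```text
time: 8.9
ee_pos: [0.6681, 0.1495, 0.1007]
eef_rot: [0.939, 0.344, -0.001, -0.001]
ft_force: [-5.7, 3.3, 4.1]
width: 0.0216
grip_force: 3.8
```

Call:
jog_arm(deltas={"offsets": [[0,-0.0025,0,0,0.026],[0,-0.005,0,0,0.03],[0,-0.005,0,0,0.034],[0,-0.005,-0.0125,0,0.036],[0,-0.005,-0.05,0,0.036],[0,-0.005,-0.1,0,0.036],[0,-0.005,-0.15,0,0.036],[0,-0.005,-0.2,0,0.036],[0,-0.005,-0.25,0,0.036]]})

```text
time: 9.8
ee_pos: [0.6664, 0.1506, 0.3033]
eef_rot: [0.939, 0.343, 0.001, 0.0]
ft_force: [1.0, -0.0, -0.1]
width: 0.0362
grip_force: 0.0
```

```bash
python3 go.py .4907 .014 .25 .1973
```

```text
t 9.8 d [-0.2224 -0.009   0.0531] turn 0.5036 tilt [ 0.0012  0.     -1.    ] yaw 0.7009 F [ 1.  -0.  -0.1]
```

```bash
python3 - <<'E'
from h import *
np.set_printoptions(precision=4,suppress=True)
for px in([322,248],[319.5,250.5],[205,345]):
  for z in(.2,.24):
    q=least_squares(lambda p:proj("side",[p[0],p[1],z])[0]-px,[.5,-.1]).x
    print(px,z,q,proj("top",[*q,z]))
g=cv2.imread("pics/top0.png",0)
for y in range(205,245,2): print(y,*(f"{v:3d}" for v in g[y,350:400:2]))
E
```

```text
[322, 248] 0.2 [ 0.5297 -0.0729] [[363.495  224.6721]]
[322, 248] 0.24 [ 0.5384 -0.0914] [[373.9077 216.2021]]
[319.5, 250.5] 0.2 [ 0.527  -0.0817] [[367.8254 225.8561]]
[319.5, 250.5] 0.24 [ 0.5358 -0.0999] [[378.2677 217.389 ]]
[205, 345] 0.2 [ 0.3915 -0.4079] [[533.2738 288.3397]]
[205, 345] 0.24 [ 0.4047 -0.4156] [[544.9134 280.0423]]
205 192 191 193 190 191 192 193 192 194 121  93  95  94  54  51  51  52  51  49  30  28  30  28  31  30
207 192 192 192 191 189 191 191 191 193 123  92  94  90  52  51  51  51  51  43  32  30  32  30  23  31
209 192 192 193 193 190 193 192 192 190  95  92  95  64  53  51  52  52  49  52  51  46  34  29  28  28
211 193 193 190 192 191 190 190 191 159  93  95  89  46  42  32  41  52  53  51  51  52  52  50  41  36
213 193 192 192 192 193 191 192 193 119  94  95  59  40  40  14  13  15  34  46  47  49  52  52  52  51
215 192 192 192 191 193 192 193 192 108  94  87  41  39  29  11  12  13  13  16  22  37  51  53  53  52
217 192 192 192 193 192 192 192 189  94  94  57  39  40  38  33  16  13  12  10  12  10  15  44  50  57
219 192 192 191 192 193 192 194
[... 620 characters left out ...]
 193 193 192 153 152 100  94  94  92  94  95  94  95  94  80  74  73  90  95
233 193 194 193 193 192 193 193 192 193 193 193 193 157 157 112 103  93  94  94  95  94  84  76  93  94
235 192 193 193 192 192 193 192 193 193 193 192 192 194 195 192 192 154 152 109  93  94  94  94  95  94
237 193 193 193 193 193 193 193 193 192 193 192 192 193 193 193 193 194 195 193 158 154  99 101  92  95
239 193 193 192 192 193 193 193 190 193 193 192 193 193 192 193 192 192 193 195 194 194 193 191 154 105
241 192 193 193 193 193 194 192 193 193 192 192 192 192 192 193 193 193 194 193 194 193 193 194 194 192
243 191 192 193 193 193 193 193 192 193 193 193 193 192 193 192 193 193 193 192 194 193 193 194 193 191
```

Scaled: -0.226 m / 0.8 = -0.2825, -0.21 m / 0.8 = -0.2625, 0.5036 rad / 3.1416 = 0.1603.

```bash
python3 go.py .4868 .0132 .30 .1973
```

```text
t 9.9 d [-0.228  -0.0111  0.0061] turn 0.5034 tilt [ 0.0099  0.0026 -0.9999] yaw 0.7007 F [ 0.9 -0.2 -0.6]
```

Call:
jog_arm(deltas={"offsets": [[-0.0563,-0.0025,0,0.0318,0.05],[-0.1125,-0.005,0,0.0637,0.05],[-0.1688,-0.0063,0,0.0955,0.05],[-0.225,-0.0075,0,0.1273,0.05],[-0.2625,-0.0088,0,0.1528,0.05],[-0.2825,-0.0088,0.0125,0.1603,0.05],[-0.2825,-0.0088,0.0625,0.1603,0.05],[-0.2825,-0.0088,0.1,0.1603,0.05],[-0.2825,-0.0088,0.1,0.1603,0.05],[-0.2825,-0.0088,0.1,0.1603,0.05]]})

```text
time: 10.9
ee_pos: [0.4895, 0.0105, 0.2216]
eef_rot: [0.995, 0.099, 0.0, 0.0]
ft_force: [1.2, 0.1, 0.8]
width: 0.0498
grip_force: 0.0
```

```bash
python3 go.py .4868 .0132 .024 .1973
```

```text
t 10.9 d [-0.0022 -0.0032  0.1976] turn 0.0006 tilt [ 3.e-04 -1.e-04 -1.e+00] yaw 0.1979 F [1.2 0.1 0.8]
```

```bash
python3 - <<'E'
from ov import *
c=cams();ims=[]
for n,box in(("top",(222,155,72,78)),("side",(358,185,72,78))):
    im=ov(n,np.ascontiguousarray(c[n]["img"][:,:,::-1]),box,7,[.6444,.1778,-.871],STAND[:1]);ims.append(im)
im=np.hstack(ims);k=min(800/im.shape[1],600/im.shape[0]);cv2.imwrite("pics/p3.png",cv2.resize(im,None,fx=k,fy=k,interpolation=cv2.INTER_AREA))
E
```

```text
(no output)
```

View pics/p3.png

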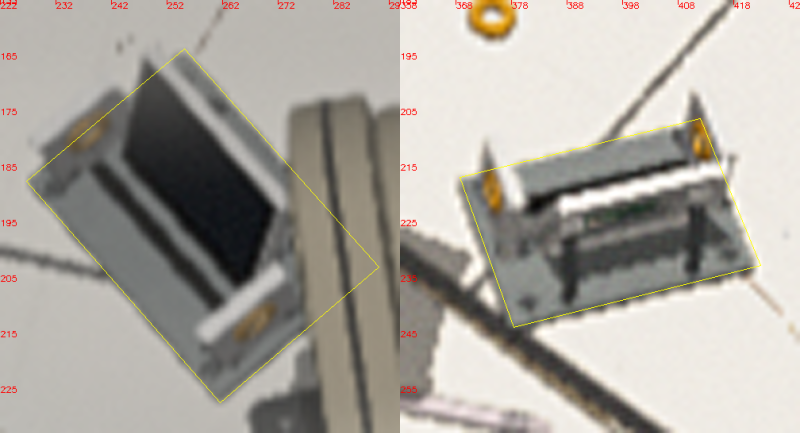

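The screen leans on the posts behind the lip, glass out. Its bottom edge runs from (122,155) to (243,278) in the crop. I'll check its position numerically and pick up the bar.

Scaled: 0.19 m / 0.8 = 0.2375, 0.18 m / 0.8 = 0.225.

```bash
python3 - <<'E'
from h import *
for d in((122,155),(243,278)):
    px=np.array([222+d[0]/5.556-.5,155+d[1]/5.556-.5])
    q=least_squares(lambda p:proj("top",[p[0],p[1],.0125])[0]-px,[.64,.17]).x
    print(R.from_euler("z",.871).as_matrix()[:2,:2]@(q-[.6444,.1778]))
E
```

```text
[-0.00049836  0.04689259]
[ 0.00358904 -0.03169091]
```

Call:
jog_arm(deltas={"offsets": [[-0.0025,-0.0038,0.0625,0,0.05],[-0.0025,-0.0038,0.125,0,0.05],[-0.0025,-0.0038,0.1875,0,0.05],[-0.0025,-0.0038,0.225,0,0.05],[-0.0025,-0.0038,0.2375,0,0.05],[-0.0025,-0.0038,0.2375,0,0.05],[-0.0025,-0.0038,0.2375,0,0.05]]})

```text
time: 11.8
ee_pos: [0.4883, 0.0131, 0.0324]
eef_rot: [0.995, 0.099, 0.001, 0.0]
ft_force: [0.5, 0.3, 0.8]
width: 0.0498
grip_force: 0.0
```

```bash
python3 go.py .4868 .0132 .024 .1973
```

```text
t 11.8 d [-0.0015 -0.0004  0.0084] turn 0.0003 tilt [ 2.7e-03 -1.0e-04 -1.0e+00] yaw 0.1976 F [0.5 0.3 0.8]
```

Units first: shifts go in shares of 0.8 m and turns go in shares of pi rad. So 0.008 m / 0.8 = 0.01, 0.006 m / 0.8 = 0.0075.

Call:
jog_arm(deltas={"offsets": [[-0.0013,0,0.0075,0,0.05],[-0.0013,0,0.01,0,0.05],[-0.0013,0,0.01,0,0],[-0.0013,0,0.01,0,0],[-0.0013,0,0.01,0,0],[-0.0013,0,0.01,0,0],[-0.0013,0,0.01,0,0]]}, grip_force=50)

```text
time: 12.5
ee_pos: [0.4859, 0.0128, 0.0226]
eef_rot: [0.995, 0.099, 0.0, 0.0]
ft_force: [-0.2, -0.7, 1.9]
width: 0.0212
grip_force: 50.0
```

```bash
python3 go.py .4868 .0132 .024 .1973
```

```text
t 12.5 d [ 0.001  -0.0002 -0.0014] turn 0.0004 tilt [ 1.e-04 -1.e-04 -1.e+00] yaw 0.1977 F [-0.2 -0.7  1.9]
```

Scaled: -0.045 m / 0.8 = -0.0563, -0.03 m / 0.8 = -0.0375.

Call:
jog_arm(deltas={"offsets": [[0,0,-0.0125,0,0],[0,0,-0.0375,0,0],[0,0,-0.0563,0,0],[0,0,-0.0563,0,0]]}, grip_force=60)

```text
time: 12.9
ee_pos: [0.4872, 0.0129, 0.0698]
eef_rot: [0.995, 0.099, 0.002, 0.0]
ft_force: [0.1, -0.1, -1.0]
width: 0.0211
grip_force: 60.0
```

```bash
python3 go.py .4416 .0149 .0646 .70
```

```text
t 12.9 d [-0.0444 -0.0109  0.005 ] turn -0.5024 tilt [ 3.7e-03 -3.0e-04 -1.0e+00] yaw 0.1976 F [ 0.1 -0.1 -1. ]
```

Scaled: -0.0435 m / 0.8 = -0.0544, -0.043 m / 0.8 = -0.0538, -0.5024 rad / 3.1416 = -0.1599.

Call:
jog_arm(deltas={"offsets": [[-0.0188,-0.005,0,-0.0255,0],[-0.0375,-0.01,0,-0.0573,0],[-0.0538,-0.0138,0,-0.0891,0],[-0.0544,-0.0138,0,-0.121,0],[-0.0544,-0.0138,0.0025,-0.1464,0],[-0.0544,-0.0138,0.0038,-0.1599,0],[-0.0544,-0.0138,0.0038,-0.1599,0],[-0.0544,-0.0138,0.0038,-0.1599,0],[-0.0544,-0.0138,0.0038,-0.1599,0]]})

```text
time: 13.8
ee_pos: [0.4409, 0.0151, 0.0644]
eef_rot: [0.94, 0.342, -0.0, -0.0]
ft_force: [-0.8, -0.4, -1.1]
width: 0.0214
grip_force: 60.0
```

```bash
python3 go.py .4416 .0149 .0646 .70
python3 - <<'E'
from ov import *
s=r.read_state();x,y,z=s["ee_pos"];M=R.from_quat(s["eef_rot"]).as_matrix();yw=np.arctan2(M[1,0],M[0,0]);za=z-.0166
B=[[(.185,0,za),(.18,.004,za),(.173,.006,za),(.03,.006,za)],[(.185,0,za),(.18,-.004,za),(.173,-.006,za),(.03,-.006,za)]]
c=cams();ims=[]
for n,box in(("top",(225,160,95,100)),("side",(345,195,75,100))):
    raw=np.ascontiguousarray(c[n]["img"][:,:,::-1])
    im=ov(n,raw,box,6,[x,y,yw],B);base=ov(n,raw,box,6,[0,0,0],[])
    im2=ov(n,raw,box,6,[.6444,.1778,-.871],STAND[4:],(0,0,255));m=(im2!=base).any(2);im[m]=im2[m];ims.append(im)
im=np.hstack(ims);k=min(800/im.shape[1],600/im.shape[0]);print(k);cv2.imwrite("pics/p4.png",cv2.resize(im,None,fx=k,fy=k,interpolation=cv2.INTER_AREA))
E
```

```text
t 13.8 d [ 0.0004  0.0005 -0.0002] turn -0.001 tilt [-1.e-04 -0.e+00 -1.e+00] yaw 0.699 F [-0.8 -0.4 -1.1]
0.7843137254901961
```

View pics/p4.png

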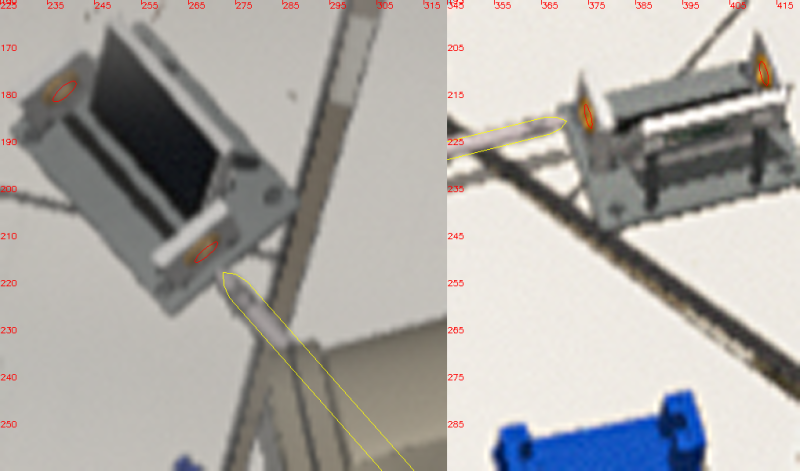

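The shank follows the predicted line, with its tip at about (222,276), and lines up with both rings at (203,248) and (58,87). It sits perhaps 1 mm to the front, so I'll correct slightly and insert while watching forces.

Scaled: 0.03 m / 0.8 = 0.0375, 0.028 m / 0.8 = 0.035, -0.001 rad / 3.1416 = -0.0003.

Call:
jog_arm(deltas={"offsets": [[0.005,0.0013,0,-0.0003,0],[0.01,0.0013,0,-0.0003,0],[0.015,0.0013,0,-0.0003,0],[0.02,0.0013,0,-0.0003,0],[0.025,0.0013,0,-0.0003,0],[0.03,0.0013,0,-0.0003,0],[0.035,0.0013,0,-0.0003,0],[0.0375,0.0013,0,-0.0003,0],[0.0375,0.0013,0,-0.0003,0]]})

```text
time: 14.8
ee_pos: [0.4648, 0.0339, 0.0645]
eef_rot: [0.939, 0.344, 0.0, -0.0]
ft_force: [-0.6, -0.3, -0.5]
width: 0.0215
grip_force: 60.0
```

```bash
cat > st.py <<'E'
from bench import r
import numpy as np
from scipy.spatial.transform import Rotation as R
s=r.read_state();M=R.from_quat(s["eef_rot"]).as_matrix();S=R.from_euler("z",-.871).as_matrix()
T=s["ee_pos"]+M@[.185,0,.0166]
print("t",s["time"],"tip stand mm",np.round(1e3*S.T@(T-[.6444,.1778,0]),1),"F tool",np.round(M.T@s["ft_force"],1),"M",np.round(M.T@s["torque"],2),"yaw",round(np.arctan2(M[1,0],M[0,0]),4),"Mz",np.round(M[:,2],4),s["width"])
E
python3 st.py
```

```text
t 14.8 tip stand mm [ -5.9 -45.1  48. ] F tool [-0.7 -0.1  0.5] M [-0.03 -0.07 -0.02] yaw 0.7014 Mz [ 1.e-04  1.e-04 -1.e+00] 0.02147061911374306
```

Scaled: 0.085 m / 0.8 = 0.1063, 0.08 m / 0.8 = 0.1, 0.001 rad / 3.1416 = 0.0003.

Call:
jog_arm(deltas={"offsets": [[0.01,0,0,0.0003,0],[0.02,0,0,0.0003,0],[0.03,0,0,0.0003,0],[0.04,0,0,0.0003,0],[0.05,0,0,0.0003,0],[0.06,0,0,0.0003,0],[0.07,0,0,0.0003,0],[0.08,0,0,0.0003,0],[0.09,0,0,0.0003,0],[0.1,0,0,0.0003,0],[0.1063,0,0,0.0003,0],[0.1063,0,0,0.0003,0]]})

```text
time: 16.0
ee_pos: [0.5299, 0.0891, 0.0645]
eef_rot: [0.939, 0.343, 0.0, -0.0]
ft_force: [-0.1, -0.4, -0.6]
width: 0.0212
grip_force: 60.0
```

```bash
python3 st.py
```

```text
t 16.0 tip stand mm [-6.1 40.3 48. ] F tool [-0.3  0.3  0.5] M [-0.01 -0.06 -0.01] yaw 0.7007 Mz [ 2.e-04  4.e-04 -1.e+00] 0.021237679570103953
```

Still no contact force. Now on through the left bushing.

Scaled: 0.046 m / 0.8 = 0.0575, 0.042 m / 0.8 = 0.0525.

Call:
jog_arm(deltas={"offsets": [[0.0063,0,0,0,0],[0.0125,0,0,0,0],[0.0188,0,0,0,0],[0.025,0,0,0,0],[0.0313,0,0,0,0],[0.0375,0,0,0,0],[0.045,0,0,0,0],[0.0525,0,0,0,0],[0.0575,0,0,0,0],[0.0575,0,0,0,0],[0.0575,0,0,0,0]]})

```text
time: 17.1
ee_pos: [0.5646, 0.1181, 0.0644]
eef_rot: [0.939, 0.343, -0.0, 0.0]
ft_force: [-1.8, -0.1, -0.1]
width: 0.0212
grip_force: 60.0
```

```bash
python3 st.py
```

```text
t 17.1 tip stand mm [-5.8 85.5 47.7] F tool [-1.5 -1.1  0.1] M [-0.02 -0.04  0.02] yaw 0.7002 Mz [-3.e-04 -1.e-04 -1.e+00] 0.021244135836671636
```

Call:
jog_arm(deltas={"offsets": [[0,0,0,0,0],[0,0,0,0,0],[0,0,0,0,0]]})

```text
time: 17.4
ee_pos: [0.5647, 0.1179, 0.0646]
eef_rot: [0.939, 0.343, 0.0, 0.0]
ft_force: [-0.8, -0.7, -0.7]
width: 0.0212
grip_force: 60.0
```

```bash
python3 st.py; python3 - <<'E'
from h import *
S=R.from_euler("z",-.871).as_matrix()
c=cams()
for n in C:
    g0=cv2.imread(f"pics/{n}0.png",0).astype(int);g=cv2.cvtColor(c[n]["img"],cv2.COLOR_RGB2GRAY).astype(int)
    for y in(.066,.07,.075,.08,.084,.09,.096):
        u,v=np.round(proj(n,S@np.array([-.006,y,.048])+[.6444,.1778,0])[0]).astype(int)
        print(n,y,(u,v),g0[v,u],g[v,u])
E
```

```text
t 17.4 tip stand mm [-5.5 85.4 48. ] F tool [-1.1  0.   0.7] M [-0.06 -0.07  0.02] yaw 0.6999 Mz [ 1.e-04 -2.e-04 -1.e+00] 0.02122544261037614
side 0.066 (np.int64(417), np.int64(209)) 231 202
side 0.07 (np.int64(418), np.int64(208)) 231 161
side 0.075 (np.int64(420), np.int64(208)) 233 183
side 0.08 (np.int64(422), np.int64(208)) 230 174
side 0.084 (np.int64(423), np.int64(207)) 231 217
side 0.09 (np.int64(425), np.int64(207)) 229 236
side 0.096 (np.int64(427), np.int64(206)) 230 236
top 0.066 (np.int64(234), np.int64(174)) 185 139
top 0.07 (np.int64(233), np.int64(173)) 188 137
top 0.075 (np.int64(232), np.int64(171)) 188 134
top 0.08 (np.int64(230), np.int64(170)) 187 128
top 0.084 (np.int64(229), np.int64(169)) 187 124
top 0.09 (np.int64(228), np.int64(167)) 185 139
top 0.096 (np.int64(226), np.int64(165)) 185 185
```

Both cameras show the nose out past the left cheek, to y of about 85 mm. The bar is held still, so I'm handing in.

```bash
python3 -c "
from bench import r
print(r.close_job())"
```

```text
the job is handed in; nothing more can be done
None
```

The job is handed in: the screen was set down leaning on the stand's back posts, glass out, and let go, and the bar is through both bushings and held still by its handle, its nose about 25 mm past the left cheek; no verdict came back.

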